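# Carvings in order of height for oiling

### The arm

A 6-joint arm with a two-finger parallel gripper is mounted at the origin on the work surface. World frame = base frame: x ahead of the robot, y to its left, z up, the work surface at z = 0. Lengths are in m, angles in rad, forces in N, time in s.
With the tool pointing down it reaches from about 0.35 to 0.725 m from the base axis. Payload 6 kg.
Tool frame: the origin (TCP) lies midway between the tips of the shut fingers; the grasp point (between the pads) lies 19 mm behind it; z points along the fingers, y is the direction in which the jaws open and shut (so a half turn about z gives the same grasp; the last joint's range is limited). The gripper opens to 85 mm and grips with 20 to 120 N. Pads are 22 mm wide; open, the fingers measure 114 mm over their backs; the gripper's body (76 mm by 85 mm) begins 54 mm behind the grasp point. The pads swing forward as they close: fully open they stand 13 mm farther back than shut.
Start: joints at [1.496, 0.04, 0.085, 0, -1.615, -0.334], TCP at [0.238, 0.551, 0.231] pointing down, gripper open.
Joint ranges: [-2.56, 2.56], [-1.29, 2.01], [-1.08, 1.49], [-3.29, 1.98], [-2.81, -0.18], [-2.99, 2.99]. Speed limits (rad/s): [2.57, 2.57, 3.01, 3.14, 3.14, 3.14].

### API

Orientations are given as [roll, pitch, yaw] about the fixed x, y, z axes, in that order (R = Rz(yaw) Ry(pitch) Rx(roll)).
In Python, from cell import manip, camera, camera_params gives the robot as it stands.
- The arm moves only by the tool carry_out, never from a script. Its argument "deltas" is a list of rows, each an object with "linear": the shift along the tool's x, y, z in cm, a list of three; "roll": the turn about the tool's z in degrees. A call has 1 to 5 rows; each row shifts and turns the pose as measured when the row begins, along the tool's axes as they then stand; what a row does not reach is not made up. A row lasts 1/12 s, in which the tool goes at most 41.7 mm and 7.16 degrees, less where a joint would pass 70% of its speed; a pose out of reach is approached as far as the arm can. A call with a gripper value outside its range is refused whole. "hand" is the finger opening in cm, from 0 to 8.54, set as the call begins (left out, the last holds). The fingers move at their own pace and stop on an object; the grip force is fixed at half the most. Time passes only in rows, so rows that do not move let the fingers close. It gives the time, the measured TCP pose, the force and the opening at its end, in the units of the state.
- manip.read_state(): the state, without advancing time (a new reading comes with each control period).
- camera(name): name is "side" or "top" or "wrist"; returns the picture (400x640x3 uint8, red, green, blue); there is no depth.
- camera_params(name): a dict with "mtx" (3x3 intrinsics, pixels), "world_from_camera" (4x4, takes a point from camera to world coordinates). Camera axes: x right, y up, looking along -z (the intrinsics and any distortion apply to the point x, -y, -z); pixel columns grow to the right and rows downward; lengths in m; the calibration is good to about 2 mm. A picture is of the moment at which its call begins: read the wrist's pose just before it. camera_params takes no time and is no camera call; for the wrist camera it gives the pose at the moment of the call.
- manip.finish_job(): hands the job in, once; it reports no verdict.
The state is a dict: "time_s": time; "q": joint angles; "joint_velocities": joint speeds; "joint_torque": joint torques, N m; "tool_pos": TCP position; "tool_rot": TCP orientation; "force": force on the tool from outside, world axes, zero at the start; "ft_torque": the same for the moment, N m; "width": finger opening in m.
Only numpy, scipy, OpenCV 4.12 (cv2) and the standard library are available. Lean on these libraries where they do the work, as an engineer would, in place of code of your own. Each camera call takes 0.05 s, during which the arm holds its last target. There are 200 camera calls.

### The job

Line up the four pale wooden carvings on the finishing board for oiling: one upright in the middle of each round cork disc, in order of height, with the shortest next to the copper oil pot and the tallest at the far end. Do not knock any carving over on the way, and leave the freshly glued brown root where it stands.

Things in the scene. Friction and masses are not known exactly. Their poses are not given: they have to be found in the camera images.
- acorn_mid (a point): The shortest carving: a squat turned acorn of pale wood, 46 mm tall with a small nub on top; round, 48 mm across at the cap's rim (24 to 32 mm up) and 44 mm below it, flat foot 34 mm across. Point on its axis, 23 mm above its foot; z up. Low: keep the fingertips clear of the table.
- peak_mid (a point): The second shortest carving: an irregular hewn mountain peak of pale wood, 60 mm tall, with a leaning crag; it stands steadily only on its flat sawn foot, 30 mm (its x) by 50 mm (its y). Its two flat upright faces, 30 mm apart, look along its own +x and -x and run the whole height: grip it across these; the other sides slope. Point at the foot's centre, 30 mm above the foot; z up. At the start its x axis is within 35 degrees of the world's x axis.
- gourd_mid (a point): The second tallest carving: a bottle gourd of pale wood, 76 mm tall; round, belly 44 to 46 mm across from 12 to 46 mm up, a narrow neck and a small bulb (30 mm across) above, flat foot 36 mm across. Point on its axis, 38 mm above its foot; z up.
- culm_mid (a point): The tallest carving: a straight piece of bamboo stem in pale wood, 90 mm tall, a plain cylinder 42 mm across with two slight knots (45 mm across) and a dark round spot on top. Point on its axis, 45 mm above its foot; z up. Tall: grip it above the middle, 50 to 70 mm above its foot, so that the palm stays clear of its top.
- mark1: Thin round cork disc (60 mm across, 3 mm thick) glued to the dark finishing board, a 540 x 110 x 15 mm plank lying across the far part of the table, turned by up to 12 degrees either way; all of the row moves together. Origin at the centre of the disc's underside, 15 mm above the table, so the disc's top is 18 mm above the table. The four alike discs stand in a straight row, centres 88 mm apart. The disc at the right-hand end of the row as the robot sees it (-y).
- mark2: Cork disc like mark1, in the same row. Number 2 counted from the right (-y) end.
- mark3: Cork disc like mark1, in the same row. Number 3 counted from the right (-y) end.
- mark4: Cork disc like mark1, in the same row. The disc at the left-hand end of the row as the robot sees it (+y).
- oil_pot_foot (a point): Round copper oil pot, 70 mm across and 46 mm high, with a brush handle leaning in it up to 66 mm; fixed on the board beyond one end of the row of discs, its centre 90 mm from the last disc's centre. Which end varies; a square wooden box (66 mm, 46 mm high) stands beyond the other end. Point at the centre of its underside, 15 mm above the table.
- root_mid (a point): Freshly glued bamboo root, darker brown, with a fringe of root fibres round its foot; round, 68 mm tall, about 58 mm across (74 mm with the fibres), standing among the carvings. Not to be moved. Point on its axis, 34 mm above its foot; z up.
There are look-alikes about, which are no part of the job. What is shaped like the part that bears gourd_mid but yellow is not meant. Leave any turquoise look-alike of the part that bears acorn_mid alone.

How it is judged:
At the end, for the whole second after the job is handed in: The acorn, peak, gourd and bamboo stem stand in this order on the four discs, counted from the oil pot: each within 14 mm of its disc's centre, upright within 0.1 rad, standing on the disc, released and at rest; the glued root within 20 mm of where it was (((horizontal distance between oil_pot_foot and mark1 below 0.15 m and horizontal distance between acorn_mid and mark1 below 0.014 m and z of acorn_mid in the frame of mark1 between 0.02 and 0.03 m and angle between each of acorn_mid, peak_mid, gourd_mid, culm_mid's own z axis and vertical below 0.1 rad and horizontal distance between peak_mid and mark2 below 0.014 m and z of peak_mid in the frame of mark2 between 0.027 and 0.037 m and horizontal distance between gourd_mid and mark3 below 0.014 m and z of gourd_mid in the frame of mark3 between 0.035 and 0.045 m and horizontal distance between culm_mid and mark4 below 0.014 m and z of culm_mid in the frame of mark4 between 0.042 and 0.052 m) or (horizontal distance between oil_pot_foot and mark4 below 0.15 m and horizontal distance between acorn_mid and mark4 below 0.014 m and z of acorn_mid in the frame of mark4 between 0.02 and 0.03 m and angle between each of acorn_mid, peak_mid, gourd_mid, culm_mid's own z axis and vertical below 0.1 rad and horizontal distance between peak_mid and mark3 below 0.014 m and z of peak_mid in the frame of mark3 between 0.027 and 0.037 m and horizontal distance between gourd_mid and mark2 below 0.014 m and z of gourd_mid in the frame of mark2 between 0.035 and 0.045 m and horizontal distance between culm_mid and mark1 below 0.014 m and z of culm_mid in the frame of mark1 between 0.042 and 0.052 m)) and linear speed of each of acorn, peak, gourd, culm below 0.02 m/s and distance of root_mid from where it was at the start of the episode below 0.02 m); the robot touches nothing.
It fails at once if a carving is knocked over (angle between any of acorn_mid, peak_mid, gourd_mid, culm_mid's own z axis and vertical above 0.8 rad).
It fails at once if the glued root is moved more than 20 mm (distance of root_mid from where it was at the start of the episode above 0.02 m).
It also fails if it takes over 106 s, if anything falls off the work surface, if the arm or the gripper's body presses on something with over 40 N, if the wrist force passes 120 N, or if a joint passes its speed limit or range.

## Working session

There is one attempt and no reset: what is moved stays moved. The work goes in short steps, Python scripts to look and compute and a tool call to move; the robot and the scene stay as the last step left them, time stands still between calls to the robot, and variables do not carry over. Pictures are saved under pics/ and viewed, about 12 in all and at most 16, crops included, and the job is handed in when it is done.

Besides the shell and the picture viewer there is one more tool, called after "Emit:" as a command line: name --argument value ..., lists and objects as JSON in quotes. carry_out: Moves the arm, as the interface text tells. Its arguments: {"type":"object","properties":{"deltas":{"type":"array"},"hand":{"type":"number"}},"required":["deltas"]}

```bash
ls; mkdir -p pics; python3 - <<'E'
from cell import manip,camera,camera_params
import cv2,numpy as np
s=manip.read_state()
print(s['time_s'],s['tool_pos'],s['tool_rot'],s['width'])
for n in ['top','side','wrist']:
    p=camera_params(n); print(n,np.round(p['mtx'],1).tolist(),np.round(p['world_from_camera'],4).tolist(),[k for k in p])
    cv2.imwrite(f'pics/{n}0.png',camera(n)[:,:,::-1])
E
```

```text
pics
0.0 [0.23830527 0.55029388 0.23028278] [ 3.13984109e+00 -1.19882832e-04 -4.08794960e-01] 0.08536103621101297
top [[405.1, 0.0, 309.1], [0.0, 405.1, 201.1], [0.0, 0.0, 1.0]] [[-0.0133, 0.9816, -0.1904, 0.3462], [-0.9999, -0.0141, -0.0029, -0.0011], [-0.0056, 0.1903, 0.9817, 1.0694], [0.0, 0.0, 0.0, 1.0]] ['mtx', 'world_from_camera']
side [[448.3, 0.0, 315.5], [0.0, 448.3, 198.4], [0.0, 0.0, 1.0]] [[-0.9767, 0.1521, -0.1514, 0.3655], [-0.2145, -0.7019, 0.6792, 0.6822], [-0.0029, 0.6959, 0.7182, 0.7606], [0.0, 0.0, 0.0, 1.0]] ['mtx', 'world_from_camera']
wrist [[304.5, 0.0, 318.6], [0.0, 304.5, 203.9], [0.0, 0.0, 1.0]] [[-0.3973, 0.8832, 0.2495, 0.3006], [-0.9177, -0.3827, -0.1066, 0.5238], [0.0013, -0.2713, 0.9625, 0.3729], [0.0, 0.0, 0.0, 1.0]] ['mtx', 'world_from_camera']
```

View pics/top0.png

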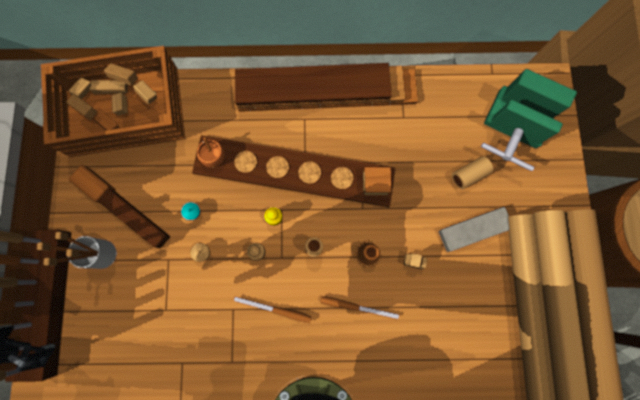

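View pics/side0.png

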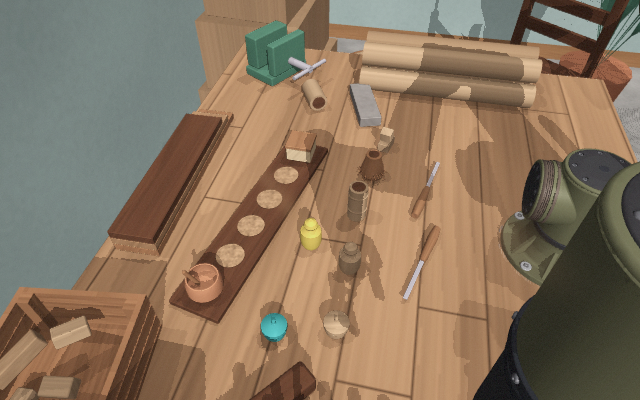

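The top view shows the pot at (209,152), at the +y end. The discs are at (245,161), (277,167), (309,172) and (342,178), so mark4 is beside the pot. Pale candidates along the row:
- **Acorn:** (200,253)
- **Gourd:** (255,251)
- **Culm:** (314,245)
- **Peak:** (415,261)
- **Not to touch:** brown root (369,252), turquoise acorn (190,212) and yellow gourd (272,215)

I'll confirm these in an enlarged crop.

```bash
python3 - <<'E'
import cv2
a=cv2.imread('pics/top0.png')[130:280,180:440]
b=cv2.imread('pics/side0.png')[110:350,220:420]
cv2.imwrite('pics/topc.png',cv2.resize(a,None,fx=3,fy=3,interpolation=cv2.INTER_CUBIC))
cv2.imwrite('pics/sidec.png',cv2.resize(b,None,fx=2.5,fy=2.5,interpolation=cv2.INTER_CUBIC))
E
```

```text
(no output)
```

View pics/topc.png

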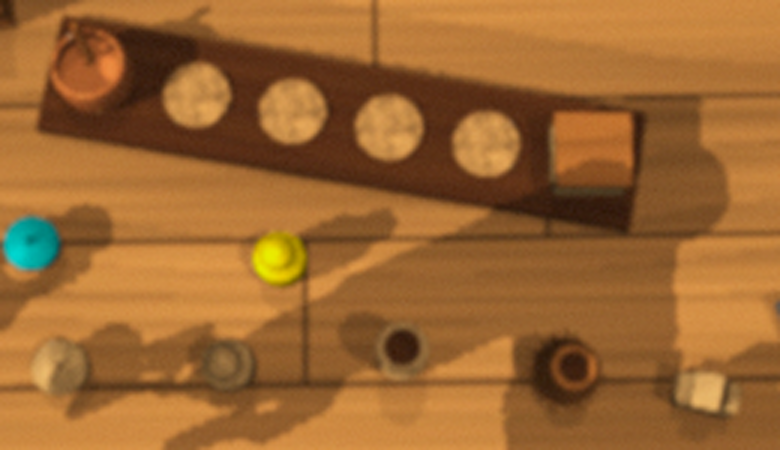

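View pics/sidec.png

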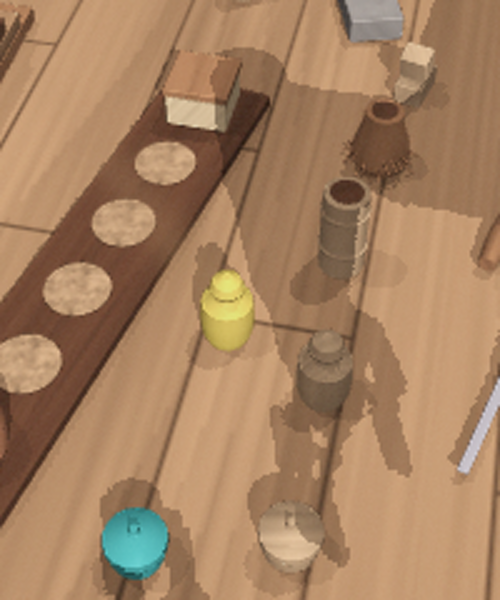

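In the crops the acorn with its cap and nub, the gourd in shadow, the culm with the dark spot and the hewn peak are all pale. The turquoise acorn and yellow gourd are the decoys. Next I turn these pixels into positions.

```bash
cat > h.py <<'E'
import numpy as np,cv2
from scipy.spatial.transform import Rotation as R
def ray(p,px,z):
    K=p['mtx'];T=p['world_from_camera']
    d=np.linalg.solve(K,[px[0],px[1],1.]); d=T[:3,:3]@(d*[1,-1,-1]); o=T[:3,3]
    return (o+d*(z-o[2])/d[2])[:2]
def proj(p,X):
    T=p['world_from_camera'];c=T[:3,:3].T@(np.array(X)-T[:3,3]);u=p['mtx']@(c*[1,-1,-1]);return u[:2]/u[2]
E
python3 - <<'E'
from cell import camera_params
from h import *
t=camera_params('top');s=camera_params('side')
f=lambda u,v:(180+(u+.5)/3-.5,130+(v+.5)/3-.5)
g=lambda u,v:(220+(u+.5)/2.5-.5,110+(v+.5)/2.5-.5)
for n,c,z in [('m4',(197,95),.018),('m3',(293,111),.018),('m2',(389,127),.018),('m1',(486,144),.018),('acorn',(59,367),.028),('gourd',(229,361),.066),('culm',(403,346),.09),('root',(573,368),.068),('peaktop',(707,393),.06),('yellow',(280,254),.066),('turq',(32,243),.03)]:
    print(n,ray(t,f(*c),z).round(4))
print('side')
for n,c,z in [('m3',(78,288),.018),('m2',(123,222),.018),('m1',(165,163),.018),('acorn',(291,537),.028),('gourd',(328,347),.066),('culm',(347,192),.09),('root',(384,110),.068),('peaktop',(419,52),.06)]:
    print(n,ray(s,g(*c),z).round(4))
E
```

```text
m4 [0.6617 0.1727]
m3 [0.6456 0.0863]
m2 [6.295e-01 5.000e-04]
m1 [ 0.6125 -0.0857]
acorn [0.4194 0.2849]
gourd [0.4197 0.1347]
culm [ 0.428  -0.0084]
root [ 0.41   -0.1475]
peaktop [ 0.3886 -0.2578]
yellow [0.5082 0.093 ]
turq [0.5267 0.312 ]
side
m3 [0.6424 0.0883]
m2 [0.6269 0.0028]
m1 [ 0.6097 -0.0826]
acorn [0.4165 0.288 ]
gourd [0.4153 0.1432]
culm [ 0.4245 -0.0062]
root [ 0.4087 -0.1467]
peaktop [ 0.3859 -0.2546]
```

Top and side agree to about 3 mm, and the discs come out 88 mm apart, so both checks hold. The gourd differs by about 9 mm, so I'll recheck it from close. I'm adding a planner helper that prints tool-frame rows.

```bash
cat >> h.py <<'E'
from cell import manip,camera,camera_params
def state():
    s=manip.read_state();return s,np.array(s['tool_pos']),R.from_euler('xyz',s['tool_rot'])
def plan(*wps,step=3.8,turn=7.,start=None):
    """print rows toward successive (x,y,z,yawdeg), lengths cm"""
    s,p,r=state(); rows=[]
    print('t',round(s['time_s'],2),p.round(4),np.degrees(s['tool_rot']).round(1),'w',round(s['width'],4))
    for x,y,z,yaw in wps:
        d=np.array([x,y,z])-p; ry=r.as_euler('xyz')[2]
        dy=(yaw-np.degrees(ry)+180)%360-180
        n=int(max(np.ceil(np.linalg.norm(d)*100/step),np.ceil(abs(dy)/turn),1))
        for i in range(n):
            l=r.inv().apply(d/n)*100; rows.append((l.round(1).tolist(),round(-dy/n,1))); r=r*R.from_euler('z',-dy/n,degrees=True)
        p=np.array([x,y,z]); rows.append('--')
    print(*rows,sep='\n')
def shot(n,name,crop=None,k=1):
    p=camera_params(n);a=camera(n)[:,:,::-1]
    if crop: x0,y0,x1,y1=crop;a=cv2.resize(a[y0:y1,x0:x1],None,fx=k,fy=k,interpolation=cv2.INTER_CUBIC)
    cv2.imwrite(f'pics/{name}.png',a);return p
E
python3 -c "
from h import *
plan((.418,.287,.16,-100.8))"
```

```text
t 0.15 [0.2383 0.5504 0.2305] [179.9  -0.  -23.4] w 0.0851
([2.2, 1.4, 0.6], np.float64(6.4))
([2.4, 1.2, 0.6], np.float64(6.4))
([2.5, 0.9, 0.6], np.float64(6.4))
([2.6, 0.6, 0.6], np.float64(6.4))
([2.6, 0.3, 0.6], np.float64(6.4))
([2.7, 0.0, 0.6], np.float64(6.4))
([2.6, -0.3, 0.6], np.float64(6.4))
([2.6, -0.6, 0.6], np.float64(6.4))
([2.5, -0.9, 0.6], np.float64(6.4))
([2.4, -1.2, 0.6], np.float64(6.4))
([2.2, -1.4, 0.6], np.float64(6.4))
([2.1, -1.7, 0.6], np.float64(6.4))
--
```

Emit:
carry_out --deltas '[{"linear": [2.2, 1.4, 0.6], "roll": 6.4}, {"linear": [2.4, 1.2, 0.6], "roll": 6.4}, {"linear": [2.5, 0.9, 0.6], "roll": 6.4}, {"linear": [2.6, 0.6, 0.6], "roll": 6.4}, {"linear": [2.6, 0.3, 0.6], "roll": 6.4}]'

```text
time_s: 0.57
tool_pos: [0.3112, 0.4394, 0.197]
tool_rot: [3.138, -0.002, -0.982]
force: [1.4, 0.6, 1.1]
width: 0.0853
```

Emit:
carry_out --deltas '[{"linear": [2.7, 0.0, 0.6], "roll": 6.4}, {"linear": [2.6, -0.3, 0.6], "roll": 6.4}, {"linear": [2.6, -0.6, 0.6], "roll": 6.4}, {"linear": [2.5, -0.9, 0.6], "roll": 6.4}, {"linear": [2.4, -1.2, 0.6], "roll": 6.4}]'

```text
time_s: 0.98
tool_pos: [0.3865, 0.3217, 0.1645]
tool_rot: [3.138, -0.005, -1.568]
force: [1.0, 1.2, -0.3]
width: 0.0856
```

```bash
python3 -c "
from h import *
plan((.418,.287,.16,-100.8))"
```

```text
t 0.98 [0.3865 0.3217 0.1645] [179.8  -0.3 -89.9] w 0.0856
([1.7, -1.6, 0.2], np.float64(5.5))
([1.6, -1.7, 0.2], np.float64(5.5))
--
```

Emit:
carry_out --deltas '[{"linear": [1.7, -1.6, 0.2], "roll": 5.5}, {"linear": [1.6, -1.7, 0.2], "roll": 5.5}, {"linear": [0, 0, 0]}]'

```text
invalid input at $.deltas[2]: expected keys linear, roll
```

```bash
python3 -c "
from h import *
p=shot('wrist','w1')
plan((.418,.287,.16,-100.8))
for n,X in dict(acorn=(.418,.2865,.028),acornfoot=(.418,.2865,0),turq=(.527,.312,.03),m4=(.66,.174,.018),gourd=(.4175,.138,.066)).items(): print(n,proj(p,X).round(1))
np.save('w1.npy',p['world_from_camera'])
"
```

```text
t 1.03 [0.3878 0.3184 0.1633] [179.8  -0.4 -90.4] w 0.0858
([1.6, -1.5, 0.2], np.float64(5.2))
([1.4, -1.7, 0.2], np.float64(5.2))
--
acorn [282.7 156.2]
acornfoot [285.8 153. ]
turq [165.5 184. ]
m4 [-7.8 19.8]
gourd [270.7 -62.9]
```

View pics/w1.png

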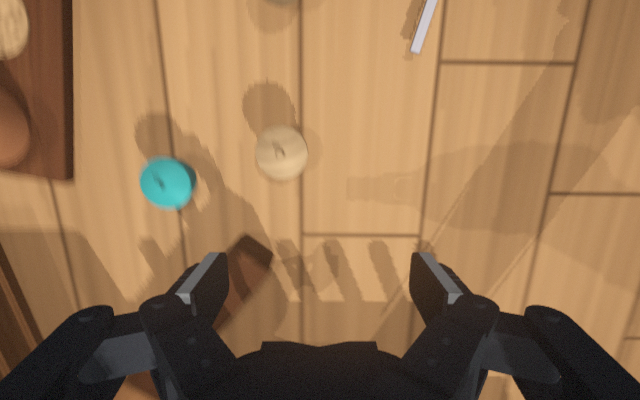

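The wrist view shows the acorn's cap at (281,153), against a prediction of (283,156). The turquoise one is at (167,183) as predicted, so the estimates are good to 3 mm.

```bash
python3 -c "
from h import *
p=camera_params('wrist');p['world_from_camera']=np.load('w1.npy')
x,y=ray(p,(281,153),.028);print(x,y,'turq',ray(p,(167,183),.028))
plan((.5*(x+.418),.5*(y+.2865),.10,-100.8),(.5*(x+.418),.5*(y+.2865),.012,-100.8))"
```

```text
0.419486999169549 0.2835697572516883 turq [0.5264706  0.31150598]
t 1.03 [0.3878 0.3184 0.1633] [179.8  -0.4 -90.4] w 0.0858
([1.1, -1.0, 2.1], np.float64(3.5))
([1.0, -1.1, 2.1], np.float64(3.5))
([1.0, -1.2, 2.1], np.float64(3.5))
--
([-0.0, -0.0, 2.9], np.float64(-0.0))
([-0.0, -0.0, 2.9], np.float64(-0.0))
([-0.0, -0.0, 2.9], np.float64(-0.0))
--
```

Emit:
carry_out --deltas '[{"linear": [1.1, -1.0, 2.1], "roll": 3.5}, {"linear": [1.0, -1.1, 2.1], "roll": 3.5}, {"linear": [1.0, -1.2, 2.1], "roll": 3.5}, {"linear": [0, 0, 0], "roll": 0}]'

```text
time_s: 1.37
tool_pos: [0.4203, 0.281, 0.0982]
tool_rot: [3.139, -0.006, -1.775]
force: [-0.8, -0.5, -2.4]
width: 0.0857
```

```bash
python3 -c "
from h import *
plan((.419,.285,.009,-100.8))"
```

```text
t 1.37 [0.4203 0.281  0.0982] [ 179.8   -0.3 -101.7] w 0.0857
([-0.1, 0.1, 3.0], np.float64(-0.3))
([-0.1, 0.1, 3.0], np.float64(-0.3))
([-0.1, 0.1, 3.0], np.float64(-0.3))
--
```

Emit:
carry_out --deltas '[{"linear": [-0.1, 0.1, 3.0], "roll": -0.3}, {"linear": [-0.1, 0.1, 3.0], "roll": -0.3}, {"linear": [-0.1, 0.1, 2.4], "roll": -0.3}, {"linear": [0, 0, 0.3], "roll": 0}, {"linear": [0, 0, 0.0], "roll": 0}]'

```text
time_s: 1.78
tool_pos: [0.4187, 0.2848, 0.0113]
tool_rot: [3.141, -0.004, -1.755]
force: [0.8, 0.5, 2.1]
width: 0.0853
```

Emit:
carry_out --deltas '[{"linear": [0, 0, 0], "roll": 0}, {"linear": [0, 0, 0], "roll": 0}, {"linear": [0, 0, 0], "roll": 0}, {"linear": [0, 0, 0], "roll": 0}]' --hand 2.5

```text
time_s: 2.12
tool_pos: [0.4205, 0.2877, 0.0176]
tool_rot: [-3.138, 0.001, -1.752]
force: [-0.4, -0.2, 0.8]
width: 0.045
```

Emit:
carry_out --deltas '[{"linear": [0, 0, 0], "roll": 0}, {"linear": [0, 0, 0], "roll": 0}, {"linear": [0, 0, 0], "roll": 0}]'

```text
time_s: 2.37
tool_pos: [0.4213, 0.2889, 0.02]
tool_rot: [-3.136, 0.005, -1.752]
force: [1.0, 0.1, -0.8]
width: 0.0449
```

```bash
python3 -c "
from h import *
plan((.419,.285,.13,-100.8),(.660,.174,.13,-100.8))"
```

```text
t 2.37 [0.4213 0.2889 0.02  ] [-179.7    0.3 -100.4] w 0.0449
([0.1, 0.0, -3.7], np.float64(0.1))
([0.1, 0.0, -3.7], np.float64(0.1))
([0.1, 0.0, -3.7], np.float64(0.1))
--
([0.9, -3.7, 0.0], np.float64(0.0))
([0.9, -3.7, 0.0], np.float64(0.0))
([0.9, -3.7, 0.0], np.float64(0.0))
([0.9, -3.7, 0.0], np.float64(0.0))
([0.9, -3.7, 0.0], np.float64(0.0))
([0.9, -3.7, 0.0], np.float64(0.0))
([0.9, -3.7, 0.0], np.float64(0.0))
--
```

The hand rose 9 mm while closing and the opening is 45 mm. The pads probably caught the dome above the rim and slid up, so I'm reopening and looking.

Emit:
carry_out --deltas '[{"linear": [0, 0, 0], "roll": 0}, {"linear": [0, 0, 0], "roll": 0}, {"linear": [0, 0, 0], "roll": 0}, {"linear": [0, 0, 0], "roll": 0}, {"linear": [0, 0, 0], "roll": 0}]' --hand 8.5

```text
time_s: 2.78
tool_pos: [0.4216, 0.2889, 0.0203]
tool_rot: [-3.135, 0.006, -1.752]
force: [1.1, 0.6, -0.5]
width: 0.0849
```

Emit:
carry_out --deltas '[{"linear": [0, 0, 0], "roll": 0}, {"linear": [0, 0, 0], "roll": 0}, {"linear": [0, 0, 0], "roll": 0}]'

```text
time_s: 3.03
tool_pos: [0.4215, 0.2888, 0.0202]
tool_rot: [-3.136, 0.005, -1.752]
force: [0.2, 0.9, 0.5]
width: 0.0848
```

```bash
python3 -c "
from h import *
p=shot('wrist','w2')
plan((.419,.285,.003,-100.8))
np.save('w2.npy',p['world_from_camera'])
for n,X in dict(acorn=(.419,.285,.028)).items(): print(n,proj(p,X).round(1))
"
```

```text
t 3.08 [0.4215 0.2888 0.0202] [-179.7    0.3 -100.4] w 0.0846
([0.4, 0.2, 1.7], np.float64(0.4))
--
acorn [320.5 255.9]
```

View pics/w2.png

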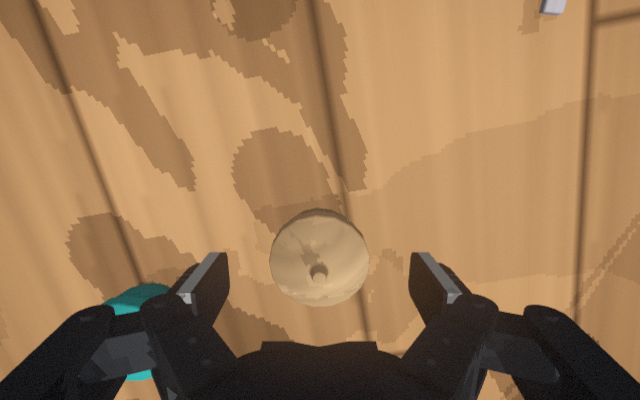

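The acorn is standing undisturbed, with its cap at (319,257) against a prediction of (320,256). I'll grip it lower.

Emit:
carry_out --deltas '[{"linear": [0.4, 0.2, 1.4], "roll": 0.4}, {"linear": [0, 0, 0.2], "roll": 0}, {"linear": [0, 0, 0], "roll": 0}]'

```text
time_s: 3.33
tool_pos: [0.4193, 0.2857, 0.0045]
tool_rot: [-3.135, 0.006, -1.759]
force: [0.2, -0.3, -0.2]
width: 0.0848
```

```bash
python3 -c "
from h import *
plan((.419,.285,.003,-100.8))"
```

```text
t 3.33 [0.4193 0.2857 0.0045] [-179.6    0.4 -100.8] w 0.0848
([0.1, 0.0, 0.2], np.float64(0.0))
--
```

Emit:
carry_out --deltas '[{"linear": [0, 0, 0.1], "roll": 0}, {"linear": [0, 0, 0], "roll": 0}, {"linear": [0, 0, 0], "roll": 0}, {"linear": [0, 0, 0], "roll": 0}, {"linear": [0, 0, 0], "roll": 0}]' --hand 2.5

```text
time_s: 3.75
tool_pos: [0.4203, 0.2866, 0.0056]
tool_rot: [-3.133, 0.008, -1.758]
force: [-0.9, 0.4, -1.4]
width: 0.0453
```

Emit:
carry_out --deltas '[{"linear": [0, 0, 0], "roll": 0}, {"linear": [0, 0, 0], "roll": 0}]'

```text
time_s: 3.92
tool_pos: [0.4203, 0.2867, 0.0057]
tool_rot: [-3.133, 0.008, -1.758]
force: [-0.1, -0.2, -1.9]
width: 0.0454
```

Emit:
carry_out --deltas '[{"linear": [0, 0, -1.0], "roll": 0}, {"linear": [0, 0, -2.0], "roll": 0}, {"linear": [0, 0, -2.0], "roll": 0}, {"linear": [0, 0, -2.0], "roll": 0}, {"linear": [0, 0, 0], "roll": 0}]'

```text
time_s: 4.33
tool_pos: [0.4189, 0.2848, 0.0793]
tool_rot: [-3.135, 0.004, -1.758]
force: [0.9, -0.2, 0.8]
width: 0.0453
```

```bash
python3 -c "
from h import *
shot('side','s1',(260,230,420,350),4)
plan((.660,.174,.13,-100.8))"
```

```text
t 4.38 [0.4182 0.2845 0.0773] [-179.7    0.2 -100.8] w 0.0455
([0.8, -3.2, -0.6], np.float64(0.0))
([0.8, -3.2, -0.6], np.float64(0.0))
([0.8, -3.2, -0.6], np.float64(0.0))
([0.8, -3.2, -0.6], np.float64(0.0))
([0.8, -3.2, -0.6], np.float64(0.0))
([0.8, -3.2, -0.6], np.float64(0.0))
([0.8, -3.2, -0.6], np.float64(0.0))
([0.8, -3.2, -0.6], np.float64(0.0))
--
```

View pics/s1.png

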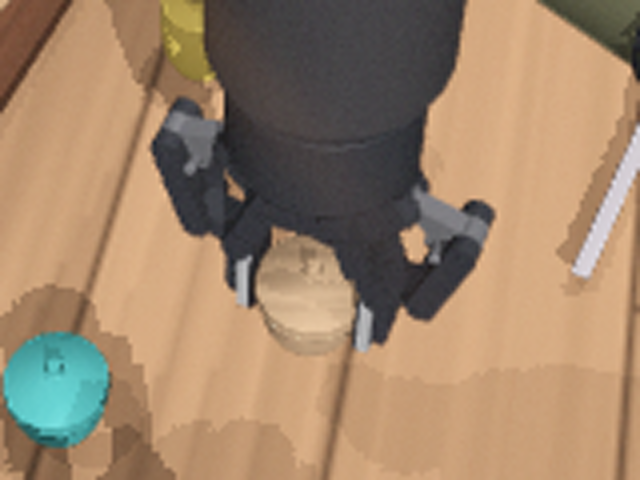

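The acorn is held upright at crop (305,290). Next I move it to disc 4.

Emit:
carry_out --deltas '[{"linear": [0.8, -3.2, -0.6], "roll": 0}, {"linear": [0.8, -3.2, -0.6], "roll": 0}, {"linear": [0.8, -3.2, -0.6], "roll": 0}, {"linear": [0.8, -3.2, -0.6], "roll": 0}, {"linear": [0.8, -3.2, -0.6], "roll": 0}]'

```text
time_s: 4.8
tool_pos: [0.5676, 0.2159, 0.1068]
tool_rot: [-3.141, 0.003, -1.748]
force: [0.2, 1.2, -0.3]
width: 0.0454
```

Emit:
carry_out --deltas '[{"linear": [0.8, -3.2, -0.6], "roll": 0}, {"linear": [0.8, -3.2, -0.6], "roll": 0}, {"linear": [0.6, -2.4, 0], "roll": 0}, {"linear": [0, 0, 0], "roll": 0}, {"linear": [0, 0, 0], "roll": 0}]'

```text
time_s: 5.22
tool_pos: [0.6574, 0.1713, 0.1146]
tool_rot: [3.137, -0.001, -1.755]
force: [-0.1, -0.3, -0.5]
width: 0.0455
```

```bash
python3 -c "
from h import *
p=shot('wrist','w3')
plan((.660,.174,.024,-100.8))
np.save('w3.npy',p['world_from_camera'])
for n,X in dict(m4=(.66,.174,.018),m3=(.644,.0873,.018),m2=(.628,.0016,.018),m1=(.611,-.0842,.018),yel=(.508,.094,.066)).items(): print(n,proj(p,X).round(1))
"
```

```text
t 5.27 [0.6569 0.1714 0.1141] [ 1.797e+02 -1.000e-01 -1.005e+02] w 0.0454
([-0.1, -0.1, 3.0], np.float64(0.1))
([-0.1, -0.1, 3.0], np.float64(0.1))
([-0.1, -0.1, 3.0], np.float64(0.1))
--
m4 [314.5 208.7]
m3 [313.9  94.6]
m2 [313.5 -44.5]
m1 [ 314.7 -221. ]
yel [547.6  54.8]
```

View pics/w3.png

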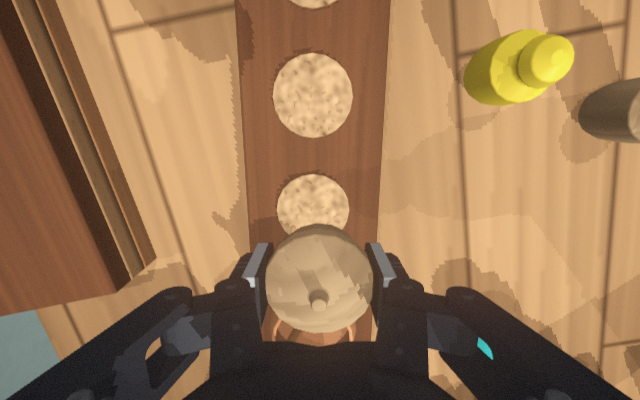

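Disc 3 shows at (313,95) and disc 4 at (313,208), both matching the predictions to about 1 px. I'm lowering the acorn.

Emit:
carry_out --deltas '[{"linear": [-0.1, -0.1, 3.0], "roll": 0}, {"linear": [-0.1, -0.1, 2.8], "roll": 0}, {"linear": [-0.1, -0.1, 2.0], "roll": 0}, {"linear": [0, 0, 0.5], "roll": 0}, {"linear": [0, 0, 0], "roll": 0}]'

```text
time_s: 5.68
tool_pos: [0.657, 0.1764, 0.0294]
tool_rot: [3.137, -0.0, -1.751]
force: [1.2, -0.4, 0.0]
width: 0.0455
```

```bash
python3 -c "
from h import *
plan((.660,.174,.0245,-100.8))"
```

```text
t 5.68 [0.657  0.1764 0.0294] [ 179.8   -0.  -100.3] w 0.0455
([0.2, -0.3, 0.5], np.float64(0.5))
--
```

Emit:
carry_out --deltas '[{"linear": [0.2, -0.3, 0.4], "roll": 0.4}, {"linear": [0, 0, 0], "roll": 0}, {"linear": [0, 0, 0], "roll": 0}]'

```text
time_s: 5.93
tool_pos: [0.6596, 0.1751, 0.0282]
tool_rot: [3.14, 0.001, -1.756]
force: [-0.0, -0.3, -0.8]
width: 0.0457
```

Emit:
carry_out --deltas '[{"linear": [0, 0, 0], "roll": 0}, {"linear": [0, 0, 0], "roll": 0}, {"linear": [0, 0, 0], "roll": 0}, {"linear": [0, 0, 0], "roll": 0}]' --hand 8.5

```text
time_s: 6.27
tool_pos: [0.6618, 0.1759, 0.0332]
tool_rot: [-3.137, 0.005, -1.756]
force: [-0.6, 0.2, 1.0]
width: 0.0854
```

Emit:
carry_out --deltas '[{"linear": [0, 0, -2.0], "roll": 0}, {"linear": [0, 0, -3.5], "roll": 0}, {"linear": [0, 0, -3.5], "roll": 0}, {"linear": [0, 0, -3.5], "roll": 0}, {"linear": [0, 0, 0], "roll": 0}]'

```text
time_s: 6.68
tool_pos: [0.66, 0.1741, 0.1616]
tool_rot: [-3.141, 0.001, -1.757]
force: [1.3, -0.7, 2.6]
width: 0.0853
```

```bash
python3 -c "
from h import *
p=shot('wrist','w4');np.save('w4.npy',p['world_from_camera'])
print(proj(p,(.66,.174,.046)),proj(p,(.66,.174,.064)))
plan((.418,.137,.16,-100.8))"
```

```text
[317.6548287  198.72425544] [317.58998585 204.33681785]
t 6.73 [0.6591 0.1742 0.1581] [ 179.9    0.  -100.6] w 0.0853
([1.2, 3.3, -0.0], np.float64(0.0))
([1.2, 3.3, -0.0], np.float64(0.0))
([1.2, 3.3, -0.0], np.float64(0.0))
([1.2, 3.3, -0.0], np.float64(0.0))
([1.2, 3.3, -0.0], np.float64(0.0))
([1.2, 3.3, -0.0], np.float64(0.0))
([1.2, 3.3, -0.0], np.float64(0.0))
--
```

View pics/w4.png

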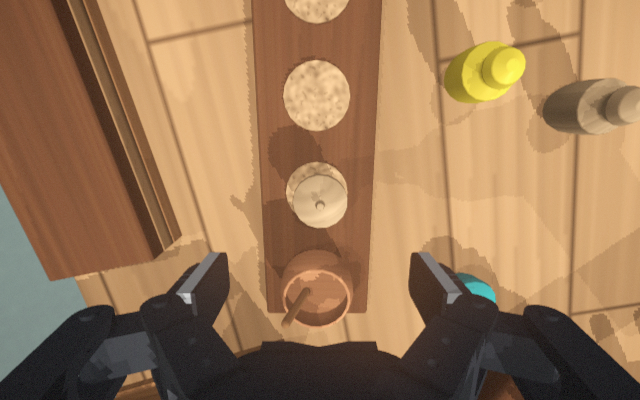

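The acorn stands on disc 4 with its cap at (320,201), against an expected (318,199), so it is within about 2 mm. Now the gourd.

Emit:
carry_out --deltas '[{"linear": [1.2, 3.3, 0], "roll": 0}, {"linear": [1.2, 3.3, 0], "roll": 0}, {"linear": [1.2, 3.3, 0], "roll": 0}, {"linear": [1.2, 3.3, 0], "roll": 0}, {"linear": [1.2, 3.3, 0], "roll": 0}]'

```text
time_s: 7.15
tool_pos: [0.4829, 0.1447, 0.1478]
tool_rot: [3.128, -0.009, -1.761]
force: [-0.0, 0.6, 2.0]
width: 0.0852
```

Emit:
carry_out --deltas '[{"linear": [1.2, 3.3, 0], "roll": 0}, {"linear": [0, 3.0, 0], "roll": 0}, {"linear": [0, 0, 0], "roll": 0}, {"linear": [0, 0, 0], "roll": 0}]'

```text
time_s: 7.48
tool_pos: [0.4116, 0.1431, 0.1481]
tool_rot: [3.129, -0.005, -1.759]
force: [0.3, 0.3, 0.7]
width: 0.0847
```

```bash
python3 -c "
from h import *
p=shot('wrist','w5');np.save('w5.npy',p['world_from_camera'])
print(proj(p,(.418,.137,.07)),proj(p,(.427,-.007,.09)),proj(p,(.508,.094,.07)))
plan((.418,.137,.16,-100.8))"
```

```text
[306.21739483 206.0535221 ] [239.48326201 -21.46660601] [173.12277374 172.91883755]
t 7.53 [0.4119 0.1431 0.1482] [ 179.3   -0.3 -100.8] w 0.0851
([0.5, -0.7, -1.2], np.float64(-0.0))
--
```

View pics/w5.png

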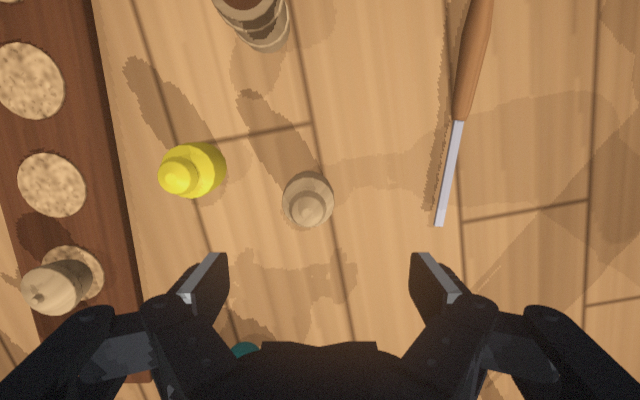

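The pale gourd's bulb is at (308,208), predicted (306,206). The yellow one at (177,175) is avoided.

```bash
python3 -c "
from h import *
p=camera_params('wrist');p['world_from_camera']=np.load('w5.npy')
g=ray(p,(308,208),.072);b=ray(p,(307,201),.03);print(g,b)
plan((*g,.10,-100.8),(*g,.015,-100.8))"
```

```text
[0.41682856 0.13819211] [0.41964376 0.14348373]
t 7.53 [0.4119 0.1431 0.1482] [ 179.3   -0.3 -100.8] w 0.0851
([0.2, -0.3, 2.4], np.float64(-0.0))
([0.2, -0.3, 2.4], np.float64(-0.0))
--
([-0.0, -0.0, 2.8], np.float64(-0.0))
([-0.0, -0.0, 2.8], np.float64(-0.0))
([-0.0, -0.0, 2.8], np.float64(-0.0))
--
```

Emit:
carry_out --deltas '[{"linear": [0.1, -0.4, 2.4], "roll": 0}, {"linear": [0.1, -0.3, 2.4], "roll": 0}, {"linear": [0, 0, 0], "roll": 0}]'

```text
time_s: 7.78
tool_pos: [0.4201, 0.1404, 0.1001]
tool_rot: [3.131, -0.002, -1.76]
force: [0.1, -0.6, -0.2]
width: 0.085
```

```bash
python3 -c "
from h import *
plan((.418,.140,.015,-100.8))"
```

```text
t 7.78 [0.4201 0.1404 0.1001] [ 1.794e+02 -1.000e-01 -1.008e+02] w 0.085
([0.0, 0.0, 2.8], np.float64(-0.0))
([0.0, 0.0, 2.8], np.float64(-0.0))
([0.0, 0.0, 2.8], np.float64(-0.0))
--
```

Emit:
carry_out --deltas '[{"linear": [0, 0, 2.8], "roll": 0}, {"linear": [0, 0, 2.8], "roll": 0}, {"linear": [0, 0, 2.4], "roll": 0}, {"linear": [0, 0, 0.3], "roll": 0}, {"linear": [0, 0, 0], "roll": 0}]'

```text
time_s: 8.2
tool_pos: [0.4234, 0.1398, 0.0177]
tool_rot: [3.133, -0.005, -1.764]
force: [-0.1, -0.2, 0.6]
width: 0.0846
```

```bash
python3 -c "
from h import *
plan((.418,.140,.015,-100.8))"
```

```text
t 8.2 [0.4234 0.1398 0.0177] [ 179.5   -0.3 -101.1] w 0.0846
([0.1, 0.5, 0.3], np.float64(-0.3))
--
```

Emit:
carry_out --deltas '[{"linear": [0.1, 0.5, 0.3], "roll": 0}, {"linear": [0, 0, 0], "roll": 0}]'

```text
time_s: 8.37
tool_pos: [0.4193, 0.14, 0.017]
tool_rot: [3.135, -0.005, -1.765]
force: [0.3, -0.4, 0.1]
width: 0.085
```

Emit:
carry_out --deltas '[{"linear": [0, 0, 0], "roll": 0}, {"linear": [0, 0, 0], "roll": 0}, {"linear": [0, 0, 0], "roll": 0}, {"linear": [0, 0, 0], "roll": 0}, {"linear": [0, 0, 0], "roll": 0}]' --hand 2.5

```text
time_s: 8.78
tool_pos: [0.4221, 0.1422, 0.0231]
tool_rot: [3.141, 0.001, -1.764]
force: [-0.1, -0.2, -1.5]
width: 0.0436
```

Emit:
carry_out --deltas '[{"linear": [0, 0, 0], "roll": 0}, {"linear": [0, 0, 0], "roll": 0}]'

```text
time_s: 8.95
tool_pos: [0.422, 0.1423, 0.0233]
tool_rot: [3.141, 0.002, -1.764]
force: [-0.5, 0.1, -0.6]
width: 0.043
```

The hand rose 6 mm as it closed and reads 43 mm, so it is on the shoulder. I'm regripping lower.

Emit:
carry_out --deltas '[{"linear": [0, 0, 0], "roll": 0}, {"linear": [0, 0, 0], "roll": 0}, {"linear": [0, 0, 0], "roll": 0}, {"linear": [0, 0, 0], "roll": 0}, {"linear": [0, 0, 0], "roll": 0}]' --hand 8.5

```text
time_s: 9.37
tool_pos: [0.422, 0.1422, 0.0232]
tool_rot: [3.141, 0.001, -1.764]
force: [1.1, -0.6, 0.0]
width: 0.0849
```

Emit:
carry_out --deltas '[{"linear": [0.1, 0.2, 1.0], "roll": 0}, {"linear": [0, 0, 0.3], "roll": 0}, {"linear": [0, 0, 0], "roll": 0}]'

```text
time_s: 9.62
tool_pos: [0.4197, 0.1416, 0.0089]
tool_rot: [3.141, 0.002, -1.764]
force: [0.1, -0.5, -0.6]
width: 0.0852
```

```bash
python3 -c "
from h import *
p=shot('wrist','w6');np.save('w6.npy',p['world_from_camera'])
for y in (.1382,.143): print(proj(p,(.418,y,.072)))
plan((.418,.140,.010,-100.8))"
```

```text
[319.47677533 335.64966701]
[322.40870691 348.37599876]
t 9.67 [0.4195 0.1415 0.0088] [ 1.800e+02  1.000e-01 -1.011e+02] w 0.0852
([0.2, 0.1, -0.1], np.float64(-0.3))
--
```

View pics/w6.png

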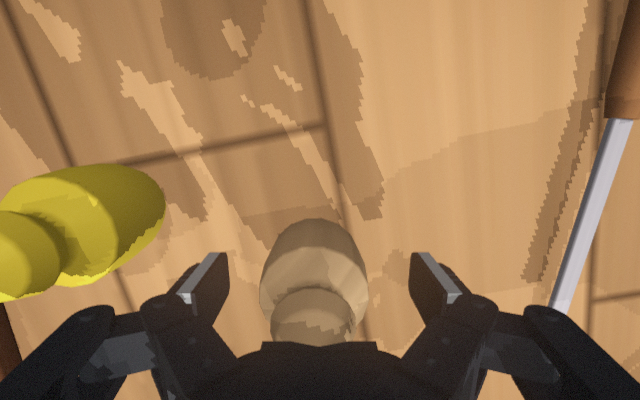

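The gourd stands upright between the jaws at (314,300). That makes 11 pictures viewed.

Emit:
carry_out --deltas '[{"linear": [0, 0, 0], "roll": 0}, {"linear": [0, 0, 0], "roll": 0}, {"linear": [0, 0, 0], "roll": 0}, {"linear": [0, 0, 0], "roll": 0}, {"linear": [0, 0, 0], "roll": 0}]' --hand 2.5

```text
time_s: 10.08
tool_pos: [0.4199, 0.1416, 0.0094]
tool_rot: [-3.141, 0.002, -1.764]
force: [-1.0, -0.2, -0.6]
width: 0.0434
```

Emit:
carry_out --deltas '[{"linear": [0, 0, 0], "roll": 0}, {"linear": [0, 0, 0], "roll": 0}]'

```text
time_s: 10.25
tool_pos: [0.4197, 0.1416, 0.0092]
tool_rot: [3.141, 0.002, -1.764]
force: [-0.4, -0.2, -1.1]
width: 0.0439
```

Emit:
carry_out --deltas '[{"linear": [0, 0, -1.5], "roll": 0}, {"linear": [0, 0, -3.5], "roll": 0}, {"linear": [0, 0, -3.5], "roll": 0}, {"linear": [0, 0, -3.0], "roll": 0}, {"linear": [0, 0, 0], "roll": 0}]'

```text
time_s: 10.67
tool_pos: [0.4174, 0.1393, 0.1249]
tool_rot: [3.135, -0.005, -1.765]
force: [0.7, 0.5, -0.6]
width: 0.0438
```

```bash
python3 -c "
from h import *
plan((.628,.002,.125,-100.8))"
```

```text
t 10.67 [0.4174 0.1393 0.1249] [ 179.6   -0.3 -101.1] w 0.0438
([1.3, -3.3, -0.0], np.float64(-0.0))
([1.3, -3.3, -0.0], np.float64(-0.0))
([1.4, -3.3, -0.0], np.float64(-0.0))
([1.4, -3.3, -0.0], np.float64(-0.0))
([1.4, -3.3, -0.0], np.float64(-0.0))
([1.4, -3.3, -0.0], np.float64(-0.0))
([1.4, -3.3, -0.0], np.float64(-0.0))
--
```

Emit:
carry_out --deltas '[{"linear": [1.3, -3.3, -0.1], "roll": 0}, {"linear": [1.3, -3.3, -0.1], "roll": 0}, {"linear": [1.4, -3.3, -0.1], "roll": 0}, {"linear": [1.4, -3.3, -0.1], "roll": 0}, {"linear": [1.4, -3.3, -0.1], "roll": 0}]'

```text
time_s: 11.08
tool_pos: [0.5705, 0.0436, 0.1327]
tool_rot: [3.141, 0.004, -1.752]
force: [0.4, 1.9, -0.8]
width: 0.0438
```

Emit:
carry_out --deltas '[{"linear": [1.4, -3.3, 0], "roll": 0}, {"linear": [1.4, -3.3, 0], "roll": 0}, {"linear": [0, 0, 0], "roll": 0}, {"linear": [0, 0, 0], "roll": 0}]'

```text
time_s: 11.42
tool_pos: [0.6363, -0.0033, 0.1254]
tool_rot: [3.134, 0.0, -1.758]
force: [-0.8, -0.1, -0.8]
width: 0.0438
```

```bash
python3 -c "
from h import *
plan((.628,.002,.06,-100.8),(.628,.002,.028,-100.8))"
```

```text
t 11.42 [ 0.6363 -0.0033  0.1254] [ 179.5    0.  -100.7] w 0.0438
([-0.2, 0.4, 3.3], np.float64(0.0))
([-0.2, 0.4, 3.3], np.float64(0.0))
--
([0.0, -0.0, 3.2], np.float64(0.0))
--
```

Emit:
carry_out --deltas '[{"linear": [-0.2, 0.4, 3.3], "roll": 0}, {"linear": [-0.2, 0.4, 3.2], "roll": 0}, {"linear": [0, 0, 1.5], "roll": 0}, {"linear": [0, 0, 0], "roll": 0}]'

```text
time_s: 11.75
tool_pos: [0.628, 0.0025, 0.0421]
tool_rot: [3.135, 0.001, -1.759]
force: [-0.2, -1.4, -1.9]
width: 0.0439
```

```bash
python3 -c "
from h import *
plan((.628,.002,.028,-100.8))"
```

```text
t 11.75 [0.628  0.0025 0.0421] [ 1.796e+02  1.000e-01 -1.008e+02] w 0.0439
([0.1, -0.0, 1.4], np.float64(0.0))
--
```

Emit:
carry_out --deltas '[{"linear": [0, 0, 1.0], "roll": 0}, {"linear": [0, 0, 0.3], "roll": 0}, {"linear": [0, 0, 0], "roll": 0}]'

```text
time_s: 12.0
tool_pos: [0.6276, 0.0037, 0.0299]
tool_rot: [3.136, 0.001, -1.757]
force: [0.1, -0.2, -0.9]
width: 0.0438
```

Emit:
carry_out --deltas '[{"linear": [0, 0, 0.2], "roll": 0}, {"linear": [0, 0, 0], "roll": 0}]'

```text
time_s: 12.17
tool_pos: [0.6285, 0.0042, 0.0299]
tool_rot: [3.139, 0.002, -1.757]
force: [0.0, 0.5, -1.0]
width: 0.044
```

Emit:
carry_out --deltas '[{"linear": [0, 0, 0], "roll": 0}, {"linear": [0, 0, 0], "roll": 0}, {"linear": [0, 0, 0], "roll": 0}, {"linear": [0, 0, 0], "roll": 0}]' --hand 8.5

```text
time_s: 12.5
tool_pos: [0.6308, 0.0044, 0.0339]
tool_rot: [-3.138, 0.004, -1.756]
force: [-0.9, 0.1, -0.4]
width: 0.0849
```

Emit:
carry_out --deltas '[{"linear": [0, 0, -2.0], "roll": 0}, {"linear": [0, 0, -3.8], "roll": 0}, {"linear": [0, 0, -3.8], "roll": 0}, {"linear": [0, 0, -3.8], "roll": 0}, {"linear": [0, 0, 0], "roll": 0}]'

```text
time_s: 12.92
tool_pos: [0.6287, 0.0027, 0.1713]
tool_rot: [3.14, 0.001, -1.757]
force: [0.9, 0.3, 3.1]
width: 0.085
```

```bash
python3 -c "
from h import *
p=shot('wrist','w7');np.save('w7.npy',p['world_from_camera'])
plan((.430,-.007,.19,-100.8))"
```

```text
t 12.97 [0.6277 0.0031 0.1676] [ 1.797e+02  1.000e-01 -1.007e+02] w 0.085
([0.8, 3.2, -0.4], np.float64(0.0))
([0.8, 3.2, -0.4], np.float64(0.0))
([0.8, 3.2, -0.4], np.float64(0.0))
([0.8, 3.2, -0.4], np.float64(0.0))
([0.8, 3.2, -0.4], np.float64(0.0))
([0.8, 3.2, -0.4], np.float64(0.0))
--
```

Emit:
carry_out --deltas '[{"linear": [0.8, 3.2, -0.6], "roll": 0}, {"linear": [0.8, 3.2, -0.6], "roll": 0}, {"linear": [0.8, 3.2, -0.6], "roll": 0}, {"linear": [0.8, 3.2, -0.6], "roll": 0}, {"linear": [0.8, 3.2, -0.4], "roll": 0}]'

```text
time_s: 13.38
tool_pos: [0.46, -0.0067, 0.1872]
tool_rot: [3.121, -0.006, -1.76]
force: [-0.4, 0.2, 1.6]
width: 0.0852
```

Emit:
carry_out --deltas '[{"linear": [0.8, 2.6, -0.4], "roll": 0}, {"linear": [0, 0, 0], "roll": 0}, {"linear": [0, 0, 0], "roll": 0}]'

```text
time_s: 13.63
tool_pos: [0.4284, -0.0102, 0.1936]
tool_rot: [3.126, -0.002, -1.759]
force: [0.0, 0.6, 0.5]
width: 0.0849
```

```bash
python3 -c "
from h import *
p=shot('wrist','w8');np.save('w8.npy',p['world_from_camera'])
print(proj(p,(.4265,-.007,.09)),proj(p,(.4265,-.007,.0)))
plan((.4265,-.007,.13,-100.8))
a=cv2.imread('pics/w7.png');b=cv2.imread('pics/w8.png')
cv2.imwrite('pics/c78.png',np.vstack([a[60:340,100:540],b[60:340,100:540]]))
"
```

```text
[318.54172888 206.09207532] [317.27009878 184.0576519 ]
t 13.68 [ 0.4287 -0.0103  0.194 ] [ 1.791e+02 -1.000e-01 -1.008e+02] w 0.0852
([-0.2, 0.1, 3.2], np.float64(0.0))
([-0.2, 0.1, 3.2], np.float64(0.0))
--
```

View pics/c78.png

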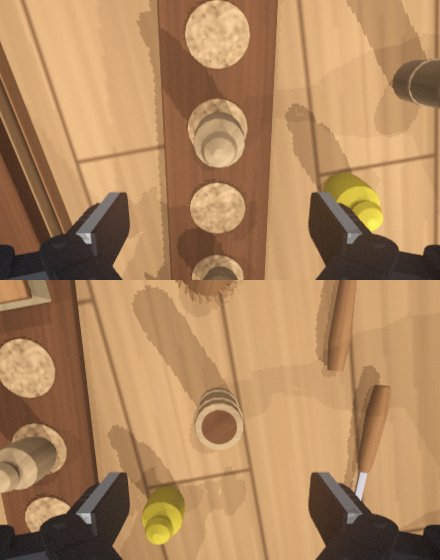

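The gourd stands on disc 2 with its bulb at (319,208). The culm's top is at (318,207), predicted (319,206). I'm descending on the culm.

Emit:
carry_out --deltas '[{"linear": [-0.2, 0.1, 3.2], "roll": 0}, {"linear": [-0.2, 0.1, 3.2], "roll": 0}, {"linear": [0, 0, 0], "roll": 0}]'

```text
time_s: 13.93
tool_pos: [0.4287, -0.0056, 0.1288]
tool_rot: [3.129, -0.001, -1.76]
force: [-0.9, -0.6, -1.7]
width: 0.0849
```

```bash
python3 -c "
from h import *
plan((.4265,-.0075,.035,-100.8))"
```

```text
t 13.93 [ 0.4287 -0.0056  0.1288] [ 179.3   -0.  -100.8] w 0.0849
([0.1, 0.0, 3.1], np.float64(-0.0))
([0.1, 0.0, 3.1], np.float64(-0.0))
([0.1, 0.0, 3.1], np.float64(-0.0))
--
```

Emit:
carry_out --deltas '[{"linear": [0.1, 0.1, 3.1], "roll": 0}, {"linear": [0.1, 0.1, 3.1], "roll": 0}, {"linear": [0.1, 0.1, 2.6], "roll": 0}, {"linear": [0, 0, 0.3], "roll": 0}, {"linear": [0, 0, 0], "roll": 0}]'

```text
time_s: 14.35
tool_pos: [0.4276, -0.009, 0.0382]
tool_rot: [3.129, -0.006, -1.761]
force: [0.4, -0.1, 1.5]
width: 0.0853
```

```bash
python3 -c "
from h import *
plan((.4265,-.0075,.033,-100.8))"
```

```text
t 14.35 [ 0.4276 -0.009   0.0382] [ 179.3   -0.3 -100.9] w 0.0853
([-0.1, 0.1, 0.5], np.float64(-0.1))
--
```

Emit:
carry_out --deltas '[{"linear": [-0.1, 0.1, 0.5], "roll": 0}, {"linear": [0, 0, 0], "roll": 0}]'

```text
time_s: 14.52
tool_pos: [0.4286, -0.0077, 0.0358]
tool_rot: [3.131, -0.006, -1.761]
force: [-0.0, 0.4, 0.1]
width: 0.0852
```

Emit:
carry_out --deltas '[{"linear": [0, 0, 0], "roll": 0}, {"linear": [0, 0, 0], "roll": 0}, {"linear": [0, 0, 0], "roll": 0}, {"linear": [0, 0, 0], "roll": 0}, {"linear": [0, 0, 0], "roll": 0}]' --hand 2.5

```text
time_s: 14.93
tool_pos: [0.4318, -0.0067, 0.0414]
tool_rot: [3.138, -0.003, -1.76]
force: [-0.2, 0.6, -2.2]
width: 0.0408
```

Emit:
carry_out --deltas '[{"linear": [0, 0, 0], "roll": 0}, {"linear": [0, 0, 0], "roll": 0}]'

```text
time_s: 15.1
tool_pos: [0.4316, -0.0065, 0.0413]
tool_rot: [3.137, -0.002, -1.76]
force: [-0.0, 1.5, -1.9]
width: 0.0408
```

Emit:
carry_out --deltas '[{"linear": [0, 0, -1.5], "roll": 0}, {"linear": [0, 0, -3.0], "roll": 0}, {"linear": [0, 0, -3.0], "roll": 0}, {"linear": [0, 0, 0], "roll": 0}]'

```text
time_s: 15.43
tool_pos: [0.4297, -0.0074, 0.1158]
tool_rot: [3.131, -0.006, -1.761]
force: [-0.0, -0.7, -0.8]
width: 0.0407
```

```bash
python3 -c "
from h import *
plan((.611,-.084,.12,-100.8))"
```

```text
t 15.43 [ 0.4297 -0.0074  0.1158] [ 179.4   -0.3 -100.9] w 0.0407
([0.7, -3.2, -0.1], np.float64(-0.0))
([0.7, -3.2, -0.1], np.float64(-0.0))
([0.7, -3.2, -0.1], np.float64(-0.0))
([0.7, -3.2, -0.1], np.float64(-0.0))
([0.7, -3.2, -0.1], np.float64(-0.0))
([0.7, -3.2, -0.1], np.float64(-0.0))
--
```

Emit:
carry_out --deltas '[{"linear": [0.8, -3.2, -0.1], "roll": 0}, {"linear": [0.8, -3.2, -0.1], "roll": 0}, {"linear": [0.8, -3.2, -0.1], "roll": 0}, {"linear": [0.8, -3.2, 0], "roll": 0}, {"linear": [0.7, -3.2, 0], "roll": 0}]'

```text
time_s: 15.85
tool_pos: [0.5834, -0.0755, 0.1207]
tool_rot: [3.139, 0.001, -1.754]
force: [-0.8, 0.5, -0.3]
width: 0.0411
```

Emit:
carry_out --deltas '[{"linear": [0.6, -2.6, 0], "roll": 0}, {"linear": [0, 0, 0], "roll": 0}, {"linear": [0, 0, 0], "roll": 0}]'

```text
time_s: 16.1
tool_pos: [0.6121, -0.09, 0.1151]
tool_rot: [3.133, -0.002, -1.757]
force: [0.2, -0.5, -1.6]
width: 0.041
```

```bash
python3 -c "
from h import *
plan((.611,-.084,.065,-100.8))"
```

```text
t 16.1 [ 0.6121 -0.09    0.1151] [ 1.795e+02 -1.000e-01 -1.007e+02] w 0.041
([-0.3, 0.1, 2.5], np.float64(0.1))
([-0.3, 0.1, 2.5], np.float64(0.1))
--
```

Emit:
carry_out --deltas '[{"linear": [-0.3, 0.1, 2.4], "roll": 0}, {"linear": [-0.3, 0.1, 2.2], "roll": 0}, {"linear": [0, 0, 0.3], "roll": 0}, {"linear": [0, 0, 0], "roll": 0}]'

```text
time_s: 16.43
tool_pos: [0.6099, -0.0835, 0.0641]
tool_rot: [3.133, -0.002, -1.758]
force: [-0.7, 0.0, -1.5]
width: 0.0409
```

```bash
python3 -c "
from h import *
plan((.611,-.084,.060,-100.8))"
```

```text
t 16.43 [ 0.6099 -0.0835  0.0641] [ 1.795e+02 -1.000e-01 -1.007e+02] w 0.0409
([0.0, -0.1, 0.4], np.float64(0.1))
--
```

Emit:
carry_out --deltas '[{"linear": [0, -0.1, 0.4], "roll": 0}, {"linear": [0, 0, 0], "roll": 0}, {"linear": [0, 0, 0], "roll": 0}]'

```text
time_s: 16.68
tool_pos: [0.6112, -0.0833, 0.0628]
tool_rot: [3.135, -0.002, -1.757]
force: [0.4, -0.9, -0.4]
width: 0.0405
```

Emit:
carry_out --deltas '[{"linear": [0, 0, 0], "roll": 0}, {"linear": [0, 0, 0], "roll": 0}, {"linear": [0, 0, 0], "roll": 0}, {"linear": [0, 0, 0], "roll": 0}]' --hand 8.5

```text
time_s: 17.02
tool_pos: [0.6135, -0.0835, 0.0679]
tool_rot: [-3.14, -0.001, -1.756]
force: [-0.6, 0.0, 0.8]
width: 0.0846
```

Emit:
carry_out --deltas '[{"linear": [0, 0, -2.0], "roll": 0}, {"linear": [0, 0, -3.5], "roll": 0}, {"linear": [0, 0, -3.5], "roll": 0}, {"linear": [0, 0, -3.5], "roll": 0}, {"linear": [0, 0, 0], "roll": 0}]'

```text
time_s: 17.43
tool_pos: [0.612, -0.0843, 0.1971]
tool_rot: [3.14, -0.003, -1.757]
force: [-0.4, -0.7, 2.6]
width: 0.0852
```

```bash
python3 -c "
from h import *
p=shot('wrist','w9');np.save('w9.npy',p['world_from_camera'])
print(proj(p,(.611,-.084,.108)))
plan((.39,-.25,.18,-95))"
```

```text
[318.62421266 207.93181115]
t 17.48 [ 0.6113 -0.0838  0.1938] [ 1.797e+02 -1.000e-01 -1.007e+02] w 0.0847
([2.6, 2.3, 0.2], np.float64(-0.7))
([2.5, 2.4, 0.2], np.float64(-0.7))
([2.5, 2.4, 0.2], np.float64(-0.7))
([2.5, 2.4, 0.2], np.float64(-0.7))
([2.4, 2.5, 0.2], np.float64(-0.7))
([2.4, 2.5, 0.2], np.float64(-0.7))
([2.4, 2.5, 0.2], np.float64(-0.7))
([2.3, 2.5, 0.2], np.float64(-0.7))
--
```

Emit:
carry_out --deltas '[{"linear": [2.6, 2.3, 0], "roll": 0}, {"linear": [2.6, 2.3, 0], "roll": 0}, {"linear": [2.6, 2.3, 0], "roll": 0}, {"linear": [2.6, 2.3, 0], "roll": 0}, {"linear": [2.6, 2.3, 0], "roll": 0}]'

```text
time_s: 17.9
tool_pos: [0.4729, -0.1898, 0.1908]
tool_rot: [3.133, -0.002, -1.75]
force: [0.0, -0.7, 0.3]
width: 0.0851
```

Emit:
carry_out --deltas '[{"linear": [2.6, 2.3, 0], "roll": 0}, {"linear": [2.4, 2.2, 0], "roll": 0}, {"linear": [0, 0, 0], "roll": 0}, {"linear": [0, 0, 0], "roll": 0}]'

```text
time_s: 18.23
tool_pos: [0.4125, -0.2356, 0.1914]
tool_rot: [3.136, -0.002, -1.754]
force: [-0.1, -0.2, 0.7]
width: 0.0848
```

```bash
python3 -c "
from h import *
p=shot('wrist','w10');np.save('w10.npy',p['world_from_camera'])
u=proj(p,(.387,-.256,.03));print(u,proj(p,(.387,-.256,.06)),proj(p,(.387,-.256,0)))
x0,y0=(int(max(0,u[0]-100)),int(max(0,u[1]-100)));print(x0,y0)
a=cv2.imread('pics/w10.png')[y0:y0+200,x0:x0+200];A=cv2.resize(a,None,fx=3,fy=3,interpolation=cv2.INTER_CUBIC)
cv2.imwrite('pics/w10c.png',A)
plan((.387,-.256,.18,-95))"
```

```text
[338.100084   163.66410782] [340.36434734 168.34824605] [336.22823239 159.79176154]
238 63
t 18.28 [ 0.4128 -0.2355  0.1916] [ 1.797e+02 -1.000e-01 -1.005e+02] w 0.0847
([2.5, 2.2, 1.2], np.float64(-5.5))
--
```

View pics/w10c.png

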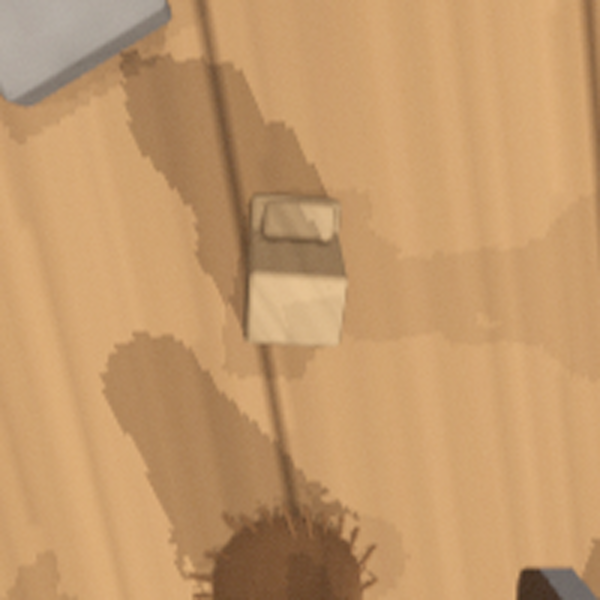

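The peak fills crop x 248–342, y 193–345. Its upper foot edge runs (252,193)–(338,197) and its ridge (251,270)–(345,277), with the flat faces left and right. The root is below it, clear. Computing its axis and foot centre.

```bash
python3 -c "
from h import *
p=camera_params('wrist');p['world_from_camera']=np.load('w10.npy')
f=lambda u,v,z:ray(p,(238+(u+.5)/3-.5,63+(v+.5)/3-.5),z)
for a,b,z in [((252,193),(338,197),0),((251,270),(345,277),.06),((247,343),(341,345),.02)]:
    A,B=f(*a,z),f(*b,z);d=B-A;print(A.round(4),B.round(4),'mid',((A+B)/2).round(4),'len',np.linalg.norm(d).round(4),'ang',np.degrees(np.arctan2(-d[1],-d[0])).round(1))
A,B=f(252,193,0),f(338,197,0);x=(A-B)/np.linalg.norm(A-B);y=np.array([-x[1],x[0]]);print('foot centre',(A+B)/2+y*.025, x,y)
print('root', f(287,560,.068))
"
```

```text
[ 0.3964 -0.2932] [ 0.3666 -0.2862] mid [ 0.3815 -0.2897] len 0.0306 ang -13.1
[ 0.4014 -0.273 ] [ 0.3742 -0.2658] mid [ 0.3878 -0.2694] len 0.0281 ang -14.8
[ 0.4075 -0.2442] [ 0.3754 -0.2375] mid [ 0.3914 -0.2408] len 0.0328 ang -11.8
foot centre [ 0.38718871 -0.26535115] [ 0.97399244 -0.2265805 ] [0.2265805  0.97399244]
root [ 0.40653458 -0.18250782]
```

```bash
python3 -c "
from h import *
t=camera_params('top')
f=lambda u,v:(180+(u+.5)/3-.5,130+(v+.5)/3-.5)
print('top -y foot edge',ray(t,f(737,397),0),'+y end',ray(t,f(676,390),.0),ray(t,f(676,390),.045))
plan((.387,-.264,.13,-103))"
```

```text
top -y foot edge [ 0.38728869 -0.29885853] +y end [ 0.3940368  -0.24623293] [ 0.39202229 -0.23591642]
t 18.28 [ 0.4128 -0.2355  0.1916] [ 1.797e+02 -1.000e-01 -1.005e+02] w 0.0847
([1.6, 1.0, 3.1], np.float64(1.3))
([1.7, 1.0, 3.1], np.float64(1.3))
--
```

Emit:
carry_out --deltas '[{"linear": [1.7, 1.0, 3.0], "roll": 1.2}, {"linear": [1.7, 1.0, 3.0], "roll": 1.2}, {"linear": [0, 0, 0], "roll": 0}, {"linear": [0, 0, 0], "roll": 0}]'

```text
time_s: 18.62
tool_pos: [0.3886, -0.2646, 0.1305]
tool_rot: [3.139, -0.002, -1.794]
force: [0.0, -0.6, 1.2]
width: 0.0849
```

```bash
python3 -c "
from h import *
p=shot('wrist','w11');np.save('w11.npy',p['world_from_camera'])
cv2.imwrite('pics/w11c.png',cv2.resize(cv2.imread('pics/w11.png')[80:400,160:480],None,fx=1.8,fy=1.8,interpolation=cv2.INTER_CUBIC))
o=np.array([.387,-.266]);x=np.array([.974,-.227]);y=np.array([.227,.974])
for a,b in [(1,1),(1,-1),(-1,-1),(-1,1)]:
  c=o+a*.015*x+b*.025*y; print((proj(p,(*c,0))-[160,80])*1.8)
plan((.387,-.266,.012,-103))"
```

```text
[256.36262619 250.435574  ]
[255.51600774 155.41664884]
[315.51704447 155.73088779]
[313.5622565  250.68321668]
t 18.67 [ 0.3885 -0.2642  0.13  ] [ 1.798e+02 -1.000e-01 -1.028e+02] w 0.0847
([0.0, 0.0, 2.9], np.float64(0.1))
([0.0, 0.0, 2.9], np.float64(0.1))
([0.0, 0.0, 2.9], np.float64(0.1))
([0.0, 0.0, 2.9], np.float64(0.1))
--
```

View pics/w11c.png

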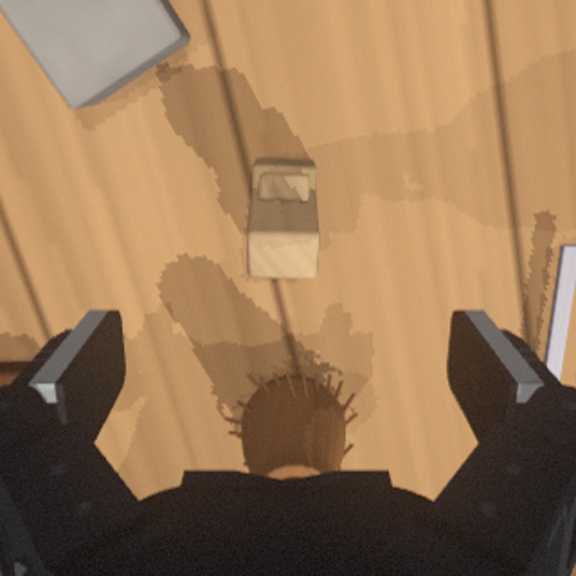

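The foot's far edge is at crop y≈159, against 155.5 predicted, so the foot centre is (0.387, -0.264). The faces are square to the jaws. I'm descending.

Emit:
carry_out --deltas '[{"linear": [0, 0.1, 2.9], "roll": 0}, {"linear": [0, 0.1, 2.9], "roll": 0}, {"linear": [0, 0, 2.9], "roll": 0}, {"linear": [0, 0, 2.6], "roll": 0}, {"linear": [0, 0, 0], "roll": 0}]'

```text
time_s: 19.08
tool_pos: [0.395, -0.2625, 0.0211]
tool_rot: [-3.133, -0.003, -1.787]
force: [0.3, -0.2, -0.1]
width: 0.0851
```

```bash
python3 -c "
from h import *
plan((.387,-.264,.010,-103))"
```

```text
t 19.08 [ 0.395  -0.2625  0.0211] [-179.5   -0.2 -102.4] w 0.0851
([0.3, 0.8, 1.1], np.float64(0.6))
--
```

Emit:
carry_out --deltas '[{"linear": [0.3, 0.8, 0.8], "roll": 0.6}, {"linear": [0, 0, 0.2], "roll": 0}, {"linear": [0, 0, 0], "roll": 0}]'

```text
time_s: 19.33
tool_pos: [0.3904, -0.2632, 0.0153]
tool_rot: [-3.13, -0.005, -1.793]
force: [-0.4, -0.1, -0.1]
width: 0.0854
```

```bash
python3 -c "
from h import *
plan((.387,-.264,.010,-103))"
```

```text
t 19.33 [ 0.3904 -0.2632  0.0153] [-179.3   -0.3 -102.7] w 0.0854
([0.1, 0.3, 0.5], np.float64(0.3))
--
```

Emit:
carry_out --deltas '[{"linear": [0.1, 0.3, 0.4], "roll": 0.3}, {"linear": [0, 0, 0.1], "roll": 0}]'

```text
time_s: 19.5
tool_pos: [0.3901, -0.2638, 0.0137]
tool_rot: [-3.125, -0.006, -1.797]
force: [-0.4, -0.0, -0.9]
width: 0.085
```

Emit:
carry_out --deltas '[{"linear": [0, 0, 0], "roll": 0}, {"linear": [0, 0, 0], "roll": 0}, {"linear": [0, 0, 0], "roll": 0}, {"linear": [0, 0, 0], "roll": 0}, {"linear": [0, 0, 0], "roll": 0}]' --hand 1.5

```text
time_s: 19.92
tool_pos: [0.3924, -0.2644, 0.0174]
tool_rot: [-3.12, -0.007, -1.796]
force: [2.9, -0.5, -0.8]
width: 0.0296
```

Emit:
carry_out --deltas '[{"linear": [0, 0, 0], "roll": 0}, {"linear": [0, 0, 0], "roll": 0}, {"linear": [0, 0, 0], "roll": 0}]'

```text
time_s: 20.17
tool_pos: [0.3922, -0.2643, 0.0172]
tool_rot: [-3.12, -0.007, -1.796]
force: [-0.4, -0.5, -0.5]
width: 0.0294
```

Emit:
carry_out --deltas '[{"linear": [0, 0, -1.5], "roll": 0}, {"linear": [0, 0, -3.5], "roll": 0}, {"linear": [0, 0, -3.8], "roll": 0}, {"linear": [0, 0, -3.8], "roll": 0}, {"linear": [0, 0, -0.5], "roll": 0}]'

```text
time_s: 20.58
tool_pos: [0.3859, -0.2621, 0.1476]
tool_rot: [-3.133, -0.006, -1.797]
force: [1.6, -0.4, 0.6]
width: 0.0292
```

```bash
python3 -c "
from h import *
plan((.50,.03,.15,-101),(.644,.0873,.15,-101))"
```

```text
t 20.58 [ 0.3859 -0.2621  0.1476] [-179.5   -0.3 -103. ] w 0.0292
([-3.4, -0.5, -0.0], np.float64(-0.2))
([-3.4, -0.5, -0.0], np.float64(-0.2))
([-3.4, -0.5, -0.0], np.float64(-0.2))
([-3.4, -0.5, -0.0], np.float64(-0.2))
([-3.4, -0.6, -0.0], np.float64(-0.2))
([-3.4, -0.6, -0.0], np.float64(-0.2))
([-3.4, -0.6, -0.0], np.float64(-0.2))
([-3.4, -0.6, -0.0], np.float64(-0.2))
([-3.4, -0.6, -0.0], np.float64(-0.2))
--
([-1.7, -2.6, 0.0], np.float64(-0.0))
([-1.7, -2.6, 0.0], np.float64(-0.0))
([-1.7, -2.6, 0.0], np.float64(-0.0))
([-1.7, -2.6, 0.0], np.float64(-0.0))
([-1.7, -2.6, 0.0], np.float64(-0.0))
--
```

Emit:
carry_out --deltas '[{"linear": [-3.2, -0.5, -0.1], "roll": -0.2}, {"linear": [-3.2, -0.5, -0.1], "roll": -0.2}, {"linear": [-3.2, -0.5, -0.1], "roll": -0.2}, {"linear": [-3.2, -0.5, 0], "roll": -0.2}, {"linear": [-3.2, -0.5, 0], "roll": -0.2}]'

```text
time_s: 21.0
tool_pos: [0.4471, -0.1112, 0.1541]
tool_rot: [-3.125, -0.005, -1.791]
force: [0.6, -0.8, -1.4]
width: 0.0291
```

Emit:
carry_out --deltas '[{"linear": [-3.2, -0.5, 0], "roll": -0.2}, {"linear": [-3.2, -0.5, 0], "roll": -0.2}, {"linear": [-3.2, -0.5, 0], "roll": -0.2}, {"linear": [0, 0, 0], "roll": 0}]'

```text
time_s: 21.33
tool_pos: [0.4842, -0.0116, 0.1525]
tool_rot: [-3.125, -0.004, -1.776]
force: [-0.4, -0.8, -2.5]
width: 0.0295
```

```bash
python3 -c "
from h import *
plan((.644,.0873,.15,-101))"
```

```text
t 21.33 [ 0.4842 -0.0116  0.1525] [-179.    -0.2 -101.8] w 0.0295
([-2.6, -2.7, 0.1], np.float64(-0.2))
([-2.6, -2.7, 0.1], np.float64(-0.2))
([-2.6, -2.7, 0.1], np.float64(-0.2))
([-2.6, -2.7, 0.1], np.float64(-0.2))
([-2.6, -2.8, 0.1], np.float64(-0.2))
--
```

Emit:
carry_out --deltas '[{"linear": [-2.6, -2.7, 0], "roll": -0.2}, {"linear": [-2.6, -2.7, 0], "roll": -0.2}, {"linear": [-2.6, -2.7, 0], "roll": -0.2}, {"linear": [-2.6, -2.7, 0], "roll": -0.2}, {"linear": [-2.4, -2.4, 0], "roll": 0}]'

```text
time_s: 21.75
tool_pos: [0.6408, 0.0918, 0.1542]
tool_rot: [-3.123, -0.002, -1.759]
force: [0.6, -0.1, -0.1]
width: 0.0294
```

Emit:
carry_out --deltas '[{"linear": [0, 0, 0], "roll": 0}, {"linear": [0, 0, 0], "roll": 0}]'

```text
time_s: 21.92
tool_pos: [0.644, 0.0949, 0.1475]
tool_rot: [-3.13, -0.007, -1.757]
force: [0.1, -0.9, -0.6]
width: 0.0292
```

```bash
python3 -c "
from h import *
plan((.644,.0873,.05,-101))"
```

```text
t 21.92 [0.644  0.0949 0.1475] [-179.3   -0.4 -100.7] w 0.0292
([0.2, -0.0, 3.3], np.float64(0.1))
([0.2, -0.0, 3.3], np.float64(0.1))
([0.2, -0.0, 3.3], np.float64(0.1))
--
```

Emit:
carry_out --deltas '[{"linear": [0.3, 0, 3.3], "roll": 0}, {"linear": [0.3, 0, 3.3], "roll": 0}, {"linear": [0.2, 0, 3.2], "roll": 0}, {"linear": [0, 0, 0], "roll": 0}]'

```text
time_s: 22.25
tool_pos: [0.6435, 0.0851, 0.0466]
tool_rot: [-3.128, -0.005, -1.758]
force: [-0.4, 0.1, -3.3]
width: 0.0297
```

```bash
python3 -c "
from h import *
plan((.644,.0873,.036,-101))"
```

```text
t 22.25 [0.6435 0.0851 0.0466] [-179.2   -0.3 -100.7] w 0.0297
([-0.2, 0.0, 1.1], np.float64(0.3))
--
```

Emit:
carry_out --deltas '[{"linear": [-0.2, 0, 0.8], "roll": 0}, {"linear": [0, 0, 0.2], "roll": 0}, {"linear": [0, 0, 0], "roll": 0}]'

```text
time_s: 22.5
tool_pos: [0.6442, 0.0859, 0.0393]
tool_rot: [-3.126, -0.006, -1.758]
force: [0.2, -0.0, -0.1]
width: 0.0297
```

Emit:
carry_out --deltas '[{"linear": [-0.1, 0, 0.3], "roll": 0}, {"linear": [0, 0, 0.1], "roll": 0}, {"linear": [0, 0, 0], "roll": 0}]'

```text
time_s: 22.75
tool_pos: [0.6468, 0.0877, 0.0405]
tool_rot: [-3.119, -0.002, -1.757]
force: [-0.1, 0.0, -1.0]
width: 0.0294
```

Emit:
carry_out --deltas '[{"linear": [0, 0, 0], "roll": 0}, {"linear": [0, 0, 0], "roll": 0}, {"linear": [0, 0, 0], "roll": 0}, {"linear": [0, 0, 0], "roll": 0}, {"linear": [0, 0, 0], "roll": 0}]' --hand 8.5

```text
time_s: 23.17
tool_pos: [0.6488, 0.0885, 0.0446]
tool_rot: [-3.113, 0.0, -1.757]
force: [-0.5, -0.0, 0.2]
width: 0.0848
```

Emit:
carry_out --deltas '[{"linear": [0, 0, -2.0], "roll": 0}, {"linear": [0, 0, -3.5], "roll": 0}, {"linear": [0, 0, -3.5], "roll": 0}, {"linear": [0, 0, -3.5], "roll": 0}, {"linear": [0, 0, -3.0], "roll": 0}]'

```text
time_s: 23.58
tool_pos: [0.6401, 0.0879, 0.1939]
tool_rot: [-3.13, -0.008, -1.758]
force: [1.0, 0.6, 0.9]
width: 0.0849
```

```bash
python3 -c "
from h import *
plan((.47,.09,.19,-101))"
```

```text
t 23.58 [0.6401 0.0879 0.1939] [-179.4   -0.5 -100.7] w 0.0849
([0.6, 3.4, 0.0], np.float64(0.1))
([0.6, 3.4, 0.0], np.float64(0.1))
([0.6, 3.4, 0.0], np.float64(0.1))
([0.6, 3.4, 0.0], np.float64(0.1))
([0.6, 3.3, 0.0], np.float64(0.1))
--
```

Emit:
carry_out --deltas '[{"linear": [0.6, 3.4, 0], "roll": 0}, {"linear": [0.6, 3.4, 0], "roll": 0}, {"linear": [0.6, 3.4, -0.5], "roll": 0}, {"linear": [0.6, 3.4, -0.5], "roll": 0}, {"linear": [0.6, 3.4, -0.5], "roll": 0}]'

```text
time_s: 24.0
tool_pos: [0.4694, 0.0904, 0.2118]
tool_rot: [-3.122, -0.007, -1.762]
force: [-1.1, 0.2, 1.1]
width: 0.0851
```

Emit:
carry_out --deltas '[{"linear": [0.6, 3.0, -0.5], "roll": 0}, {"linear": [0.6, 2.0, -0.5], "roll": 0}, {"linear": [0, 0, 0], "roll": 0}, {"linear": [0, 0, 0], "roll": 0}]'

```text
time_s: 24.33
tool_pos: [0.4119, 0.0878, 0.2245]
tool_rot: [-3.116, 0.001, -1.759]
force: [0.2, 0.4, -1.0]
width: 0.0853
```

```bash
python3 -c "
from h import *
shot('top','top1');shot('side','side1')
s=camera_params('side');t=camera_params('top')
a=cv2.imread('pics/top1.png')[125:275,185:435];b=cv2.imread('pics/side1.png')[90:300,180:400]
A=cv2.resize(a,None,fx=2,fy=2,interpolation=cv2.INTER_CUBIC);B=cv2.resize(b,None,fx=2,fy=2,interpolation=cv2.INTER_CUBIC)
W=max(A.shape[1],B.shape[1]);im=np.zeros((600,800,3),np.uint8)
c=np.hstack([cv2.copyMakeBorder(A[:, :360],0,420-300,0,0,0),B]);cv2.imwrite('pics/fin.png',c);print(c.shape)
M=dict(m4=(.66,.174),m3=(.644,.0873),m2=(.628,.0016),m1=(.611,-.0842))
for (k,m),h in zip(M.items(),(.046,.06,.076,.09)):
  P=(*m,.018+h);print(k,((proj(t,P)-[185,125])*2).round(),((proj(s,P)-[180,90])*2+[360,0]).round())
print(manip.read_state()['tool_pos'])
"
```

```text
(420, 800, 3)
m4 [114.  64.] [453. 301.]
m3 [180.  72.] [495. 231.]
m2 [247.  79.] [532. 168.]
m1 [318.  88.] [567. 111.]
[0.41267816 0.08765445 0.22433527]
```

View pics/fin.png

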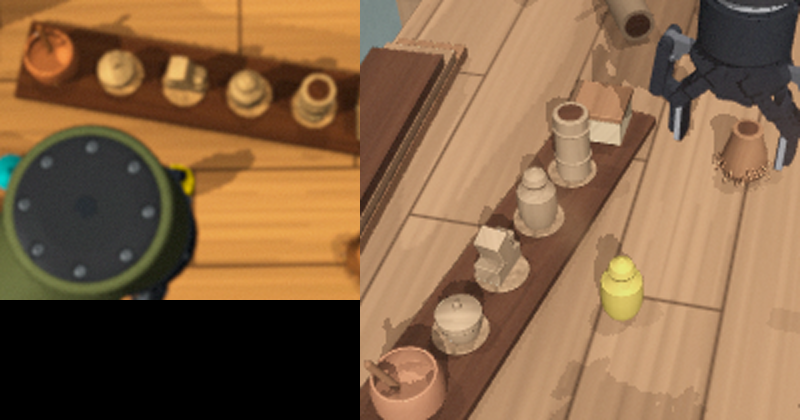

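All four stand on the discs in order from the pot: acorn, peak, gourd, culm, at side-crop (458,302), (497,250), (535,170) and (571,109). The root is in place. I'm using the last picture to check the peak's foot on its disc and the drift of the other discs.

```bash
python3 -c "
from h import *
p=shot('wrist','w12')
o=np.array([.644,.0873]);x=np.array([.974,-.227]);y=np.array([.227,.974]);s=camera_params('side')
print('wrist m3',proj(p,(*o,.018)))
b=cv2.imread('pics/side1.png');u=proj(s,(*o,.018));x0,y0=int(u[0]-35),int(u[1]-45)
B=cv2.resize(b[y0:y0+70,x0:x0+70],None,fx=8,fy=8,interpolation=cv2.INTER_CUBIC)
cv2.imwrite('pics/peak.png',B)
q=lambda P:((proj(s,P)-[x0,y0]+.5)*8-.5).round()
print('centre',q((*o,.018)));print('foot',*[q((*(o+a*.015*x+b*.025*y),.018)) for a,b in [(1,1),(1,-1),(-1,-1),(-1,1)]])
print('disc',*[q((*(o+.03*v),.018)) for v in (x,-x,y,-y)])
"
```

```text
wrist m3 [135.45281052 213.21431401]
centre [286. 367.]
foot [190. 413.] [287. 288.] [380. 323.] [286. 449.]
disc [193. 332.] [382. 403.] [228. 444.] [343. 293.]
```

View pics/peak.png

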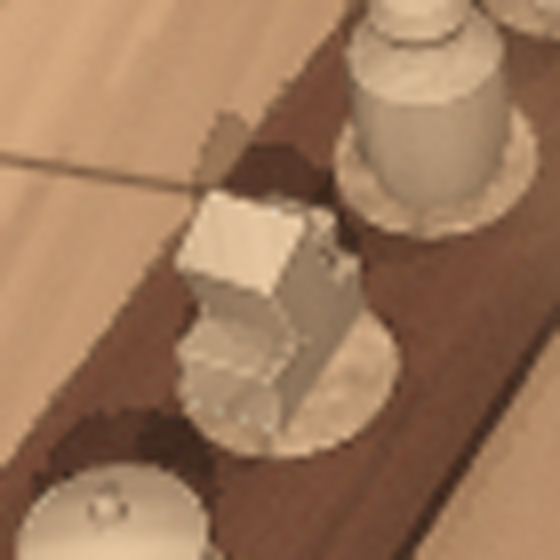

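The peak's near foot corner is at (278,437), against (286,449) if it were centred. Its flat-face foot line is about 5 mm past the middle, well within 14 mm, and it stands flat on the disc. The hand is clear of everything, so I'm handing in.

```bash
python3 -c "
from h import *
p=camera_params('wrist');p['world_from_camera']=np.load('w7.npy');print('gourd',ray(p,(319,208),.092))
print(manip.finish_job())"
```

```text
gourd [6.26948003e-01 5.62778259e-04]
the job is handed in; nothing more can be done
None
```

I placed all four carvings upright on the cork discs and handed the job in at about 24.5 s; no verdict is reported. Counting from the copper pot at the +y end, the order is acorn, peak, gourd, bamboo stem.

| Carving | Disc | Last check |
|---|---|---|
| Acorn | 4 | about 2 mm off centre in the wrist view, up to about 5 mm in the last side view |
| Peak | 3 | about 5–6 mm off centre, the largest error; it looks flat on the disc |
| Gourd | 2 | about 1–2 mm off centre |
| Bamboo stem | 1 | about 4–5 mm off in the side view; the hand let go about 1–3 mm from centre |

- **Limits:** all four are inside the 14 mm tolerance.
- **Root and look-alikes:** the root looks unmoved in the last side view, though I did not measure it. I never gripped the turquoise acorn or the yellow gourd.
- **Disagreements:** the side and top cameras differ by about 3 mm. I averaged the two for the disc positions, and the close wrist views of discs 3 and 4 agreed with the average.
- **What went wrong:** the first grips on the acorn and the gourd slid upward, so I released and gripped both again lower down. The acorn, the bamboo stem and the peak were let go about 4–5 mm above where they should touch, and the gourd about 3 mm. All four stood fine afterwards.

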